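# Fit the keyed trigger wheel on the sensor test stand

### The job

Fit the large toothed wheel with the slotted collar onto the keyed hub of the sensor test stand: turn it so that its slot meets the hub's key, slide it fully home until it lies flat on the hub's flange, and let go. Leave the large wheel with the unbroken collar and the small wheel where they lie.

Things in the scene. Friction and masses are not known exactly. Their poses are not given: they have to be found in the camera images.
- wheel: Steel toothed wheel to fit, flat: 110 mm across, 8 mm thick, 0.4 kg; collar in its middle of 54 mm diameter, top 42 mm above the underside. Bore 42 mm; one slot about 22 mm wide through collar and disc, to 33 mm from the axis. Origin: centre of underside; z up; x from the axis through the slot (rim-tooth gap likewise). Grip the two collar flats at +y and -y: 58 mm apart, 24 mm long, full height.
- hub: Fixed hub on the grey stand (200 x 150 x 60 mm; sensor 70 mm beyond the hub, to 21 mm above the box). Origin: centre of its underside; z up. Flange radius 38, top (wheel's seat) at z 6 mm. Post radius 17 to z 22, tapering to 9 at the top, z 46. Key along +x to 27 mm from the axis: 14 mm wide to z 24, narrowing to 5 at z 40. It enters the slot when the wheel's x points as the hub's x.
- plain_wheel: Bystander: a like wheel of 110 mm, but its collar is an unbroken ring without a slot, so it does not fit. Origin: centre of the underside; z up. Must stay where it is.
- small_wheel: Bystander: a smaller wheel, 84 mm across, with the same 42 mm high slotted collar. Origin: centre of the underside; z up; x through its slot. Must stay where it is.
Things that resemble listed ones, but are neither listed nor needed, are in the scene too. What is shaped like the wheel but green or yellow is not meant.

How it is judged (in metres and radians):
At the end, for the whole second after the job is handed in: The large slotted wheel is on the hub, key in slot: axes within 10 mm, underside within 4 mm of the flange's top face, slot within 0.42 rad of the key, tilt under 0.1 rad, at rest (under 0.02 m/s); each of the other two wheels within 30 mm of its start (horizontal distance between wheel and hub below 0.01 m and z of wheel in the frame of hub below 0.01 m and angle between the x axis of wheel and the x axis of hub, either way round below 0.42 rad and angle between wheel's own z axis and vertical below 0.1 rad and linear speed of wheel below 0.02 m/s and distance of each of plain_wheel, small_wheel from where it was at the start of the episode below 0.03 m); the robot touches nothing.
It fails at once if the large wheel with the unbroken collar is moved by more than 30 mm (distance of plain_wheel from where it was at the start of the episode above 0.03 m).
It fails at once if the small wheel is moved by more than 30 mm (distance of small_wheel from where it was at the start of the episode above 0.03 m).
It also fails if it takes over 32 s, if anything falls off the work surface, if the arm or the gripper's body presses on something with over 40 N, if the wrist force passes 120 N, or if a joint passes its speed limit or range.

### The arm

A 6-joint arm with a two-finger parallel gripper is mounted at the origin on the work surface. World frame = base frame: x ahead of the robot, y to its left, z up, the work surface at z = 0. Lengths are in mm, angles in degrees, forces in N, time in s.
With the tool pointing down it reaches from about 300 to 850 mm from the base axis. Payload 4.2 kg.
Tool frame: the origin (TCP) lies at the very end of the fingers, on their centre line; the grasp point (between the pads) lies 19 mm behind it (env.grip_depth is the distance from the TCP to the grasp point, in mm); z points along the fingers, y is the line along which they close (so a half turn about z gives the same grasp; the last joint's range is limited). The gripper opens to 91 mm and grips with 3 to 60 N. Pads are 32 mm wide; open, the fingers measure 118 mm over their backs; the gripper's body (76 mm by 178 mm) begins 60 mm behind the grasp point.
Start: joints at [-75.229, 18.312, 89.639, -0, 72.044, -1.146], TCP at [157.691, -552.971, 213.976] pointing down, gripper open.
Joint ranges: [-177.97, 177.97], [-48.28, 115.42], [12.27, 149.76], [-77.06, 257.06], [2.81, 150.46], [-146.56, 146.56]. Speed limits (degrees/s): [147.25, 147.25, 180, 180, 180, 180].

### API

Orientations are given as [roll, pitch, yaw] about the fixed x, y, z axes, in that order (R = Rz(yaw) Ry(pitch) Rx(roll)).
In Python, from workcell import env, cams gives the robot as it stands.
- The arm moves only by the tool apply_moves, never from a script. Its argument "deltas" is a list of rows, each a list of 5 numbers: the shift along the tool's x, y, z in m, then the turn about the tool's z in rad, then the opening, from -1 (shut) to 1 (fully open), so that 0 is half open. In form: [[tx, ty, tz, roll, gripper], ...]. A call has 1 to 5 rows; each row is the pose to reach, as a shift and turn from the pose commanded when the call began, along the tool's axes at that moment; what a row does not reach only later rows make up. A row lasts 1/10 s, in which the tool goes at most 50 mm and 8.59 degrees, less where a joint would pass 70% of its speed; a pose out of reach is approached as far as the arm can. A call with a gripper value outside its range is refused whole. The fingers move at their own pace and stop on an object; "grip_force" is the grip in N (left out, the last holds). Time passes only in rows, so rows that repeat a pose let the fingers close. It gives the time, the measured TCP pose, the force, the opening and the grip force at its end, in the units of the state.
- env.state(): the state, without advancing time (a new reading comes with each control period).
- cams.grab_frame(name): name is "side" or "top" or "wrist"; returns the picture (400x640x3 uint8, blue, green, red); there is no depth.
- cams.get_calibration(name): a dict with "mtx" (3x3 intrinsics, pixels), "eye" and "attitude" of the camera in the world; the wrist camera has in their place "tool_from_camera" (4x4, takes a point from camera to tool coordinates, whose origin is the TCP and whose axes are the flange's). Camera axes: x right, y down, z forward; pixel columns grow to the right and rows downward; lengths in mm; the calibration is good to about 2 mm. A picture is of the moment at which its call begins: read the wrist's pose just before it. get_calibration takes no time and is no camera call.
- env.job_done(): hands the job in; it is judged then, once.
The state is a dict: "time_s": time; "qpos": joint angles; "qvel": joint speeds; "effort": joint torques, N m; "ee_pos": TCP position; "ee_rot": TCP orientation; "force": force on the tool from outside, world axes, zero at the start; "torque": the same for the moment, N m; "gripper_width": finger opening in mm; "gripper_force": force on a finger pad.
Only numpy, scipy, OpenCV 4.12 (cv2) and the standard library are available. Lean on these libraries where they do the work, as an engineer would, in place of code of your own. Each camera call takes 0.05 s, during which the arm holds its last target. There are 200 camera calls.

## Working session

There is one attempt and no reset: what is moved stays moved. The work goes in short steps, Python scripts to look and compute and a tool call to move; the robot and the scene stay as the last step left them, time stands still between calls to the robot, and variables do not carry over. Pictures are saved under pics/ and viewed, at most 10 in all, crops included, and the job is handed in when it is done.

Besides the shell and the picture viewer there is one more tool, called after "Call:" as name([rows], argument=value, ...), one row to a line, values as JSON. apply_moves: Moves the arm, as the interface text tells. Its arguments: {"type":"object","properties":{"deltas":{"type":"array"},"grip_force":{"type":"number"}},"required":["deltas"]}

```bash
mkdir -p pics; ls
python3 - <<'E'
from workcell import env,cams
import cv2,numpy as np
a=cams.grab_frame("top");b=cams.grab_frame("side")
cv2.imwrite("pics/top.png",a);cv2.imwrite("pics/side.png",b)
for n in("top","side","wrist"):print(n,cams.get_calibration(n))
print(env.state())
E
```

```text
pics
top {'mtx': array([[391.78251023,   0.        , 317.52958433],
       [  0.        , 391.78251023, 200.21955469],
       [  0.        ,   0.        ,   1.        ]]), 'eye': array([ 398.86724327,   27.83274597, 1048.6181767 ]), 'attitude': array([-176.5864475 ,   -0.38430704,  -90.7066426 ])}
side {'mtx': array([[395.29669944,   0.        , 324.02844976],
       [  0.        , 395.29669944, 206.17875266],
       [  0.        ,   0.        ,   1.        ]]), 'eye': array([ 373.59865009, -515.09575401,  737.01090716]), 'attitude': array([-140.08469461,    0.14951325,   -8.3184379 ])}
wrist {'mtx': array([[290.1918934 ,   0.        , 319.70400357],
       [  0.        , 290.1918934 , 198.58412252],
       [  0.        ,   0.        ,   1.        ]]), 'tool_from_camera': array([[ 2.67743093e-04, -9.71487187e-01, -2.37091909e-01,
         6.71159412e+01],
       [ 9.99999926e-01,  3.25234944e-04, -2.03374750e-04,
        -3.17972700e-01],
       [ 2.74686538e-04, -2.37091838e-01,  9.71487203e-01,
        -1.70467068e+02],
       [ 0.00000000e+00,  0.00000000e+00,  0.00000000e+00,
         1.00000000e+00]])}
{'time_s': 0.1, 'qpos': array([-7.52284059e+01,  1.83469356e+01,  8.97000931e+01, -3.38772734e-04,
        7.20424866e+01, -1.14596567e+00]), 'qvel': array([ 0.04469123, -0.00297938, -0.19061124, -0.11285439,  0.04765552,
        0.0415198 ]), 'effort': array([-1.83319565e-05, -4.13332593e+01, -2.32509649e+01,  7.28657423e-02,
        4.21502092e-02, -5.15169177e-05]), 'ee_pos': array([ 157.5795424 , -552.51756114,  213.21020687]), 'ee_rot': array([-1.79910496e+02, -1.46822278e-03,  1.59176634e+01]), 'force': array([ 0.18429627, -0.88879629,  0.36825511]), 'torque': array([ 0.03105916,  0.00597077, -0.03589604]), 'gripper_force': 0.0, 'gripper_width': 91.34666042582747}
```

View pics/top.png

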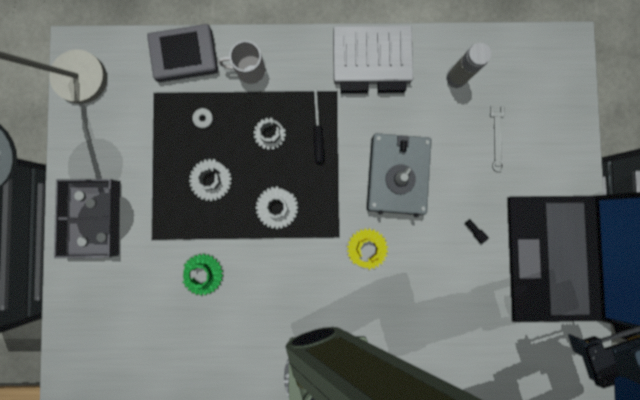

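View pics/side.png

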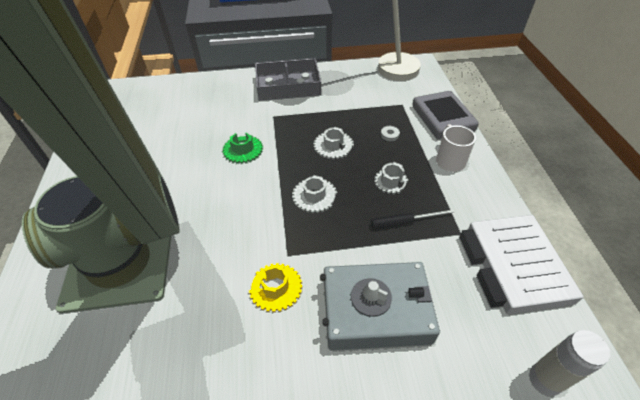

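The top view shows three steel wheels on the mat: (210,180) is large, (277,208) is large and (269,133) is small. The green wheel at (203,274) and the yellow one at (368,249) are not meant. The stand is at (400,175), with its hub at (402,178) and its sensor at (403,145). I'll enlarge the view to see which large wheel has the slot.

```bash
cat > h.py <<'E'
import numpy as np,cv2
from scipy.spatial.transform import Rotation as R
from workcell import env,cams
def cam(n,s=None):
    c=cams.get_calibration(n)
    if n!="wrist": return c["mtx"],R.from_euler("xyz",c["attitude"],degrees=True).as_matrix(),c["eye"]
    T=c["tool_from_camera"];Rt=R.from_euler("xyz",s["ee_rot"],degrees=True).as_matrix()
    return c["mtx"],Rt@T[:3,:3],Rt@T[:3,3]+s["ee_pos"]
def ray(c,uv,z):
    K,A,e=c;uv=np.atleast_2d(np.array(uv,float))
    d=(np.c_[uv,np.ones(len(uv))]@np.linalg.inv(K).T)@A.T
    return e+d*((z-e[2])/d[:,2])[:,None]
def proj(c,p):
    K,A,e=c;q=(np.atleast_2d(p)-e)@A@K.T
    return q[:,:2]/q[:,2:]
E
python3 - <<'E'
from h import *
a=cv2.imread("pics/top.png");b=cv2.imread("pics/side.png")
t=cam("top");s=cam("side")
for n,p,z in(("A",(210,180),8),("B",(277,208),8),("small",(269,133),8),("hubflange",(400.5,179),66),("sens",(403,145),75)):print(n,ray(t,p,z).round(1))
for n,p,z in(("A",(333,146),8),("B",(314,194),8),("small",(392,180),8),("hub",(372,297),66),("sens",(417,293),75)):print(n,ray(s,p,z).round(1))
f=lambda i,x0,y0,w,h:cv2.resize(i[y0:y0+h,x0:x0+w],(400,300),interpolation=cv2.INTER_CUBIC)
cv2.imwrite("pics/crop.png",np.vstack([np.hstack([f(a,180,150,124,93),f(a,350,130,100,75)]),np.hstack([f(b,280,120,132,99),f(b,320,255,120,90)])]))
E
```

```text
A [[518.2 305.9   8. ]]
B [[441.4 128.    8. ]]
small [[643.3 148.2   8. ]]
hubflange [[ 508.6 -189.6   66. ]]
sens [[ 593.4 -196.    75. ]]
A [[515.7 298.9   8. ]]
B [[441.1 131.1   8. ]]
small [[643.6 149.2   8. ]]
hub [[ 509.3 -189.9   66. ]]
sens [[ 591.3 -198.5   75. ]]
```

View pics/crop.png

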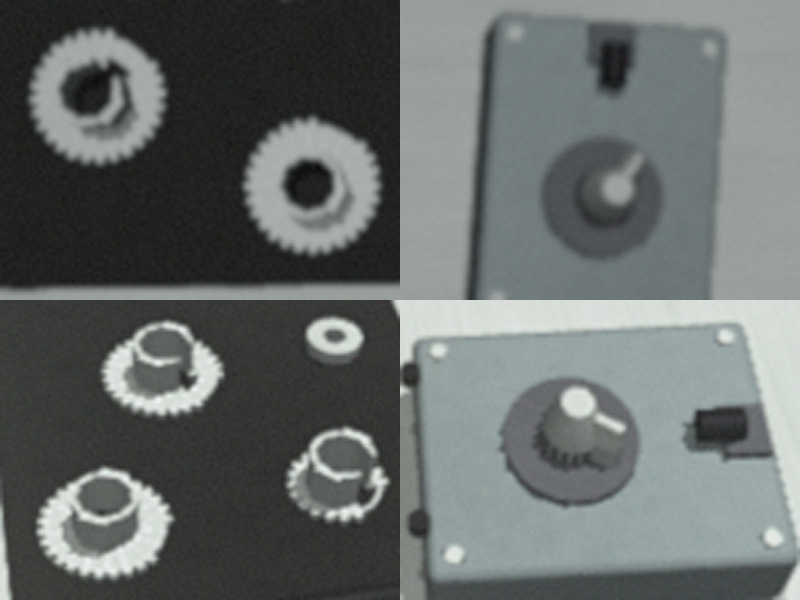

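The crop settles it. The wheel at top (210,180) / side (333,146) has its collar broken by a slot, pointing up and to the right in the top view, so it is the target. Wheel B at (277,208) has an unbroken collar. The two views agree: A is near (517,303) and the hub near (509,-190). The key points roughly -35° and the slot roughly -45° in the world, so I'll approach with yaw about 135°.

Call:
apply_moves([
  [0.58,-0.725,0,-2.08,1],
  [0.58,-0.725,0,-2.08,1],
  [0.58,-0.725,0,-2.08,1],
  [0.58,-0.725,0,-2.08,1],
  [0.58,-0.725,0,-2.08,1],
])

```text
time_s: 0.6
ee_pos: [254.5, -320.4, 213.6]
ee_rot: [-180.0, -0.0, 59.2]
force: [1.0, -0.1, -0.1]
gripper_width: 91.1
gripper_force: 0.0
```

```bash
cat >> h.py <<'E'
def delta(x,y,z,yaw):
    s=env.state();p=np.radians(s["ee_rot"][2]);d=np.array([x,y,z])-s["ee_pos"]
    w=(yaw-s["ee_rot"][2]+180)%360-180
    print(s["time_s"],s["ee_pos"].round(1),s["ee_rot"].round(2),"delta m/rad:",(np.array([d[0]*np.cos(p)+d[1]*np.sin(p),d[0]*np.sin(p)-d[1]*np.cos(p),-d[2]])/1000).round(4),round(-np.radians(w),3))
E
python3 -c "
from h import *
delta(517,303,120,135)"
```

```text
0.6 [ 254.5 -320.4  213.6] [-1.7999e+02 -2.0000e-02  5.9180e+01] delta m/rad: [ 0.6698 -0.0939  0.0936] -1.323
```

Call:
apply_moves([
  [0.67,-0.094,0,-1.32,1],
  [0.67,-0.094,0,-1.32,1],
  [0.67,-0.094,0,-1.32,1],
  [0.67,-0.094,0,-1.32,1],
  [0.67,-0.094,0,-1.32,1],
])

```text
time_s: 1.1
ee_pos: [352.6, -90.5, 214.0]
ee_rot: [180.0, 0.0, 102.2]
force: [1.5, -0.7, -0.3]
gripper_width: 91.4
gripper_force: 0.0
```

```bash
python3 -c "
from h import *
delta(517,303,120,135)"
```

```text
1.1 [352.6 -90.5 214. ] [1.7998e+02 2.0000e-02 1.0220e+02] delta m/rad: [0.3499 0.2438 0.094 ] -0.573
```

Call:
apply_moves([
  [0.35,0.244,0,-0.57,1],
  [0.35,0.244,0,-0.57,1],
  [0.35,0.244,0,-0.57,1],
  [0.35,0.244,0,-0.57,1],
  [0.35,0.244,0.06,-0.57,1],
])

```text
time_s: 1.6
ee_pos: [451.0, 138.6, 202.1]
ee_rot: [179.8, 0.1, 134.7]
force: [1.1, -0.4, 0.2]
gripper_width: 91.2
gripper_force: 0.0
```

```bash
python3 -c "
from h import *
delta(517,303,120,135)"
```

```text
1.6 [451.  138.6 202.1] [1.7983e+02 1.2000e-01 1.3469e+02] delta m/rad: [0.0704 0.1625 0.0821] -0.005
```

Call:
apply_moves([
  [0.07,0.16,0.06,0,1],
  [0.07,0.16,0.08,0,1],
  [0.07,0.16,0.08,0,1],
  [0.07,0.16,0.08,0,1],
  [0.07,0.16,0.08,0,1],
])

```text
time_s: 2.1
ee_pos: [514.4, 301.3, 117.1]
ee_rot: [-179.8, -0.1, 134.7]
force: [-1.2, -1.2, -0.2]
gripper_width: 91.1
gripper_force: 0.0
```

Run:
```python
from h import *
s=env.state();a=cams.grab_frame("wrist");cv2.imwrite("pics/w1.png",a)
c=cam("wrist",s);print(s["ee_pos"],s["ee_rot"],s["time_s"],proj(c,[[517,303,8],[517,303,42]]))
np.save("c1.npy",np.array([c[0],c[1],np.tile(c[2],(3,1))]))
```

```text
[514.36593719 301.34362042 117.12815127] [-1.79776482e+02 -1.12838834e-01  1.34710413e+02] 2.1 [[322.3205054  197.64152572]
 [322.46817254 206.55686795]]
```

View pics/w1.png

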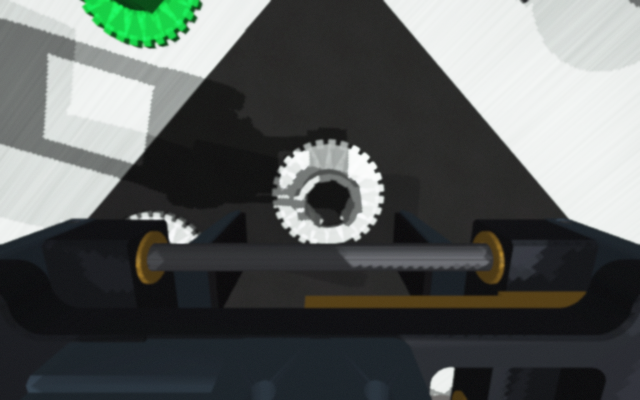

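The wrist view has the target's disc centred near (329,193) and its collar near (329,203). Arm shadows fall across it, so I'll measure the disc and slot and enlarge.

Run:
```python
from h import *
a=cv2.imread("pics/w1.png");A=np.load("c1.npy");c=(A[0],A[1],A[2][0])
g=cv2.cvtColor(a,cv2.COLOR_BGR2GRAY)
m=(g>75).astype(np.uint8);m[:135]=0;m[252:]=0;m[:,:266]=0;m[:,390:]=0
cs,_=cv2.findContours(m,cv2.RETR_EXTERNAL,cv2.CHAIN_APPROX_NONE);k=np.vstack(cs)
k=cv2.convexHull(k)[:,0]
P=ray(c,k[k[:,1]<238],8)[:,:2]
q=np.linalg.lstsq(np.c_[2*P,np.ones(len(P))],(P**2).sum(1),rcond=None)[0]
print("centre",q[:2],"r",np.sqrt(q[2]+q[0]**2+q[1]**2))
print("predicted collar top centre px",proj(c,[q[0],q[1],42]),"z8",proj(c,[q[0],q[1],8]))
cr=cv2.resize(a[130:260,260:400],None,fx=4,fy=4,interpolation=cv2.INTER_CUBIC)
t=cv2.resize(cv2.imread("pics/top.png")[150:215,180:240],(240,260),interpolation=cv2.INTER_CUBIC)
cr=np.hstack([cr,np.vstack([t,np.zeros((260,240,3),np.uint8)])])
cv2.imwrite("pics/w1c.png",cr)
```

```text
centre [520.04869656 308.0267664 ] r 56.1538545354318
predicted collar top centre px [[328.98859583 204.99130646]] z8 [[328.0896789  196.24512266]]
```

View pics/w1c.png

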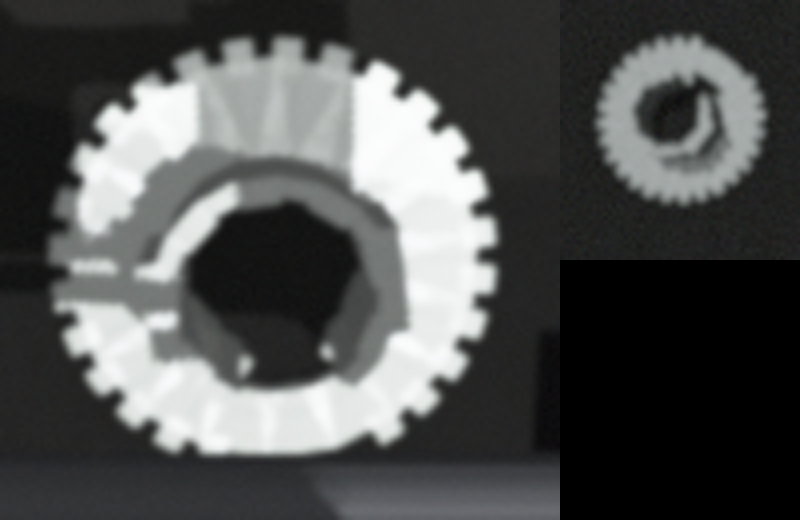

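The slot faces the bottom of the view. Its lit edges are at full-frame (321,221) and (342,218) around a collar centre of (329,205), about 8° off the tool's -x. That puts the wheel's x near -37° and the tool yaw at 142.5°. The fitted disc radius is 56 against a stated 55, and the centre is about (519.5,307). Next I'll descend.

```bash
python3 -c "
from h import *
delta(519.5,307,13,142.5)"
```

```text
2.15 [513.9 299.3 118.6] [-1.7976e+02 -6.0000e-02  1.3467e+02] delta m/rad: [0.0015 0.0094 0.1056] -0.137
```

Call:
apply_moves([
  [0.0015,0.009,0.0,-0.137,1],
  [0.0015,0.009,0.04,-0.137,1],
  [0.0015,0.009,0.07,-0.137,1],
  [0.0015,0.009,0.085,-0.137,1],
  [0.0015,0.009,0.085,-0.137,1],
])

```text
time_s: 2.65
ee_pos: [518.2, 303.4, 34.5]
ee_rot: [-179.7, -0.1, 142.3]
force: [-0.5, 0.6, -0.8]
gripper_width: 91.2
gripper_force: 0.0
```

```bash
python3 -c "
from h import *
delta(519.5,307,13,142.5)"
```

```text
2.65 [518.2 303.4  34.5] [-1.7972e+02 -1.0000e-01  1.4231e+02] delta m/rad: [0.0012 0.0036 0.0215] -0.003
```

Call:
apply_moves([
  [0.001,0.0036,0.012,0,1],
  [0.001,0.0036,0.021,0,1],
  [0.001,0.0036,0.021,0,1],
  [0.001,0.0036,0.021,0,0.3],
  [0.001,0.0036,0.021,0,0.0],
], grip_force=30)

```text
time_s: 3.15
ee_pos: [521.8, 309.2, 15.7]
ee_rot: [179.9, 0.0, 142.4]
force: [-0.1, 0.1, -0.5]
gripper_width: 78.3
gripper_force: 0.0
```

Call:
apply_moves([
  [0,0,0,0,-0.5],
  [0,0,0,0,-0.5],
  [0,0,0,0,-0.5],
  [0,0,0,0,-0.5],
], grip_force=35)

```text
time_s: 3.55
ee_pos: [520.6, 308.2, 15.3]
ee_rot: [-179.9, -0.0, 142.4]
force: [-1.9, -2.7, 5.5]
gripper_width: 57.9
gripper_force: 35.0
```

Gripped at 57.9 mm (flats are 58 mm apart). I'll lift.

Call:
apply_moves([
  [0,0,-0.02,0,-0.5],
  [0,0,-0.06,0,-0.5],
  [0,0,-0.11,0,-0.5],
  [0,0,-0.16,0,-0.5],
  [0,0,-0.165,0,-0.5],
])

```text
time_s: 4.05
ee_pos: [525.1, 311.4, 187.1]
ee_rot: [179.2, 0.3, 142.4]
force: [0.7, 0.2, -2.1]
gripper_width: 58.0
gripper_force: 35.0
```

Run:
```python
from h import *
a=cams.grab_frame("top");s=env.state();w=cams.grab_frame("wrist")
cv2.imwrite("pics/w2.png",w)
b=cv2.imread("pics/top.png");t=cam("top")
d=cv2.resize(a[130:225,360:440],(480,570),interpolation=cv2.INTER_CUBIC)
cv2.imwrite("pics/mix.png",np.hstack([d,cv2.resize(w[90:280,270:390],(310,570)[:2] if 0 else (310,570),interpolation=cv2.INTER_CUBIC)]))
print(s["ee_pos"],s["gripper_width"])
delta(509,-190,180,145)
```

```text
[523.80614081 310.57653595 184.42830793] 57.993854250202425
4.15 [522.1 309.6 181.3] [1.7979e+02 7.0000e-02 1.4237e+02] delta m/rad: [-0.2946 -0.4037  0.0013] -0.046
```

View pics/mix.png

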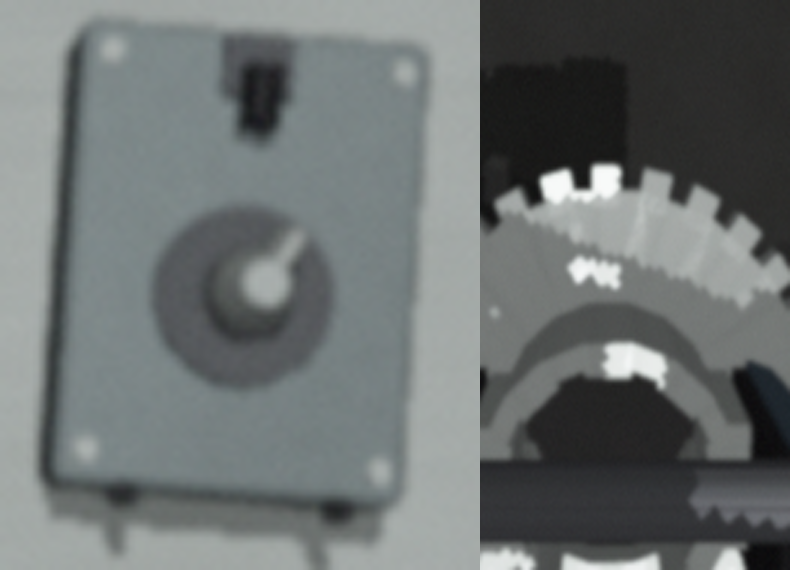

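The left crop has the flange centred at full-frame (400.6,179.4), the post top at (404.7,177.7) and the key tip at (410.3,168.8). In the wrist crop the held wheel's front rim is at about (318,145). I'll turn these into hub position, key angle and wheel offset in the hand.

Run:
```python
from h import *
t=cam("top")
f=ray(t,(400.6,179.4),66)[0];p=ray(t,(404.7,177.7),106)[0];k=ray(t,(410.3,168.8),100)[0]
for n,q in(("flange",f),("post",p),("key",k)):print(n,q.round(1))
h=(f+p)/2
for q in(f,p,h):
  d=k-q;print("key ang",np.degrees(np.arctan2(d[1],d[0])).round(1),"len",np.hypot(*d[:2]).round(1))
c=cams.get_calibration("wrist");T=c["tool_from_camera"]
print("rim tool",ray((c["mtx"],T[:3,:3],T[:3,3]),(318,145),7.3).round(1))
delta(509,-190,180,145)
```

```text
flange [ 507.5 -189.8   66. ]
post [ 507.1 -191.   106. ]
key [ 529.5 -206.6  100. ]
key ang -37.5 len 27.7
key ang -35.0 len 27.3
key ang -36.2 len 27.5
rim tool [[55.9 -0.1  7.3]]
4.15 [522.1 309.6 181.3] [1.7979e+02 7.0000e-02 1.4237e+02] delta m/rad: [-0.2946 -0.4037  0.0013] -0.046
```

Call:
apply_moves([
  [-0.294,-0.405,0,-0.025,-0.5],
  [-0.294,-0.405,0,-0.025,-0.5],
  [-0.294,-0.405,0,-0.025,-0.5],
  [-0.294,-0.405,0,-0.025,-0.5],
  [-0.294,-0.405,0,-0.025,-0.5],
])

```text
time_s: 4.65
ee_pos: [512.3, 57.2, 177.2]
ee_rot: [-179.8, -0.2, 143.8]
force: [1.3, -0.2, -2.5]
gripper_width: 57.9
gripper_force: 35.0
```

```bash
python3 -c "
from h import *
delta(507.7,-190.7,181,143.8)"
```

```text
4.65 [512.3  57.2 177.2] [-179.81   -0.21  143.82] delta m/rad: [-0.1426 -0.2029 -0.0038] 0.0
```

Call:
apply_moves([
  [-0.143,-0.203,0,0,-0.5],
  [-0.143,-0.203,0,0,-0.5],
  [-0.143,-0.203,0,0,-0.5],
  [-0.143,-0.203,0,0,-0.5],
  [-0.143,-0.203,0,0,-0.5],
])

```text
time_s: 5.15
ee_pos: [508.0, -190.7, 177.2]
ee_rot: [-179.9, -0.3, 143.8]
force: [0.5, 0.7, -2.6]
gripper_width: 57.6
gripper_force: 35.0
```

Call:
apply_moves([
  [0,0,0,0,-0.5],
  [0,0,0,0,-0.5],
  [0,0,0,0,-0.5],
])

```text
time_s: 5.45
ee_pos: [508.8, -187.9, 178.3]
ee_rot: [-180.0, -0.2, 143.8]
force: [0.1, -0.8, -3.1]
gripper_width: 57.4
gripper_force: 35.0
```

```bash
python3 -c "
from h import *
delta(507.7,-190.7,130,143.8)"
```

```text
5.45 [ 508.8 -187.9  178.3] [-179.98   -0.21  143.82] delta m/rad: [-0.0007 -0.0029  0.0483] 0.0
```

Call:
apply_moves([
  [-0.001,-0.003,0.02,0,-0.5],
  [-0.001,-0.003,0.05,0,-0.5],
  [-0.001,-0.003,0.05,0,-0.5],
  [-0.001,-0.003,0.05,0,-0.5],
  [-0.001,-0.003,0.05,0,-0.5],
])

```text
time_s: 5.95
ee_pos: [509.8, -191.8, 131.5]
ee_rot: [180.0, 0.1, 143.9]
force: [0.3, 0.0, -2.0]
gripper_width: 58.0
gripper_force: 35.0
```

Run:
```python
from h import *
w=cams.grab_frame("wrist");b=cams.grab_frame("side")
cv2.imwrite("pics/d.png",np.vstack([cv2.resize(w[100:300,220:420],(400,400))[:300],cv2.resize(b[230:350,300:460],(400,300),interpolation=cv2.INTER_CUBIC)]))
delta(507.7,-190.7,81,143.8)
```

```text
6.05 [ 509.7 -192.1  131.6] [1.7996e+02 1.6000e-01 1.4384e+02] delta m/rad: [ 0.0025 -0.      0.0506] 0.001
```

View pics/d.png

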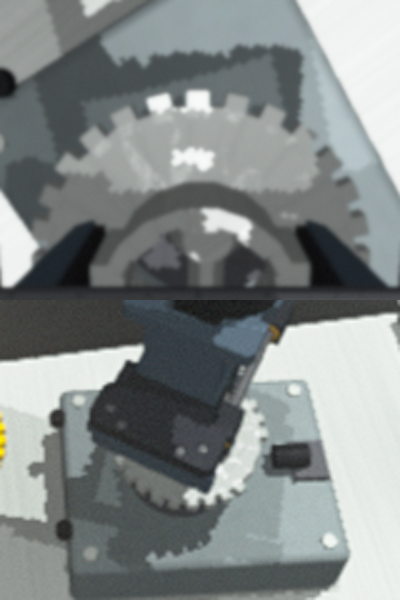

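In the wrist crop the post shows centred in the bore (about 207 of 115 to 300), and the side crop has the wheel over the hub. I'll go down while watching the force.

Call:
apply_moves([
  [0.002,0,0.01,0,-0.5],
  [0.002,0,0.016,0,-0.5],
  [0.002,0,0.022,0,-0.5],
  [0.002,0,0.026,0,-0.5],
  [0.002,0,0.028,0,-0.5],
])

```text
time_s: 6.55
ee_pos: [506.9, -191.0, 101.5]
ee_rot: [-180.0, -0.0, 143.8]
force: [0.2, 0.5, -3.0]
gripper_width: 58.1
gripper_force: 35.0
```

Underside is now about 20 mm above the seat, with no contact force. I'll continue down.

Call:
apply_moves([
  [0,0,0.005,0,-0.5],
  [0,0,0.01,0,-0.5],
  [0,0,0.014,0,-0.5],
  [0,0,0.017,0,-0.5],
  [0,0,0.018,0,-0.5],
])

```text
time_s: 7.05
ee_pos: [507.6, -190.8, 84.1]
ee_rot: [180.0, 0.0, 143.8]
force: [3.5, 3.2, -0.9]
gripper_width: 57.6
gripper_force: 35.0
```

Call:
apply_moves([
  [0,0,0.001,0,-0.5],
  [0,0,0.002,0,-0.5],
  [0,0,0.003,0,-0.5],
  [0,0,0.003,0,-0.5],
])

```text
time_s: 7.45
ee_pos: [507.7, -190.9, 81.4]
ee_rot: [180.0, 0.1, 143.8]
force: [3.4, 3.7, 0.4]
gripper_width: 57.9
gripper_force: 35.0
```

Call:
apply_moves([
  [0,0,0.001,0,-0.5],
  [0,0,0.001,0,0.5],
  [0,0,0.001,0,0.9],
  [0,0,0.001,0,0.9],
  [0,0,0.0,0,0.9],
])

```text
time_s: 7.95
ee_pos: [506.6, -191.3, 80.8]
ee_rot: [-179.9, -0.1, 143.8]
force: [-0.4, 0.1, -0.2]
gripper_width: 85.4
gripper_force: 0.0
```

Call:
apply_moves([
  [0,0,-0.005,0,0.9],
  [0,0,-0.03,0,0.9],
  [0,0,-0.07,0,0.9],
  [0,0,-0.11,0,0.9],
  [0,0,-0.11,0,0.9],
])

```text
time_s: 8.45
ee_pos: [510.3, -192.4, 197.3]
ee_rot: [179.8, 0.7, 143.8]
force: [0.7, -0.5, 0.0]
gripper_width: 86.7
gripper_force: 0.0
```

Run:
```python
from h import *
s=env.state();w=cams.grab_frame("wrist");b=cams.grab_frame("side");c=cam("wrist",s)
print(proj(c,[[507.3,-190.4,74],[507.3,-190.4,108]]),s["ee_pos"],s["force"])
cv2.imwrite("pics/e.png",np.vstack([cv2.resize(w[110:260,220:420],(400,300)),cv2.resize(b[230:350,300:460],(400,300),interpolation=cv2.INTER_CUBIC)]))
```

```text
[[318.41982427 188.67916956]
 [318.32672084 196.56952659]] [ 510.3392993  -192.43428968  197.28244314] [ 0.69452556 -0.47003513  0.01563921]
```

View pics/e.png

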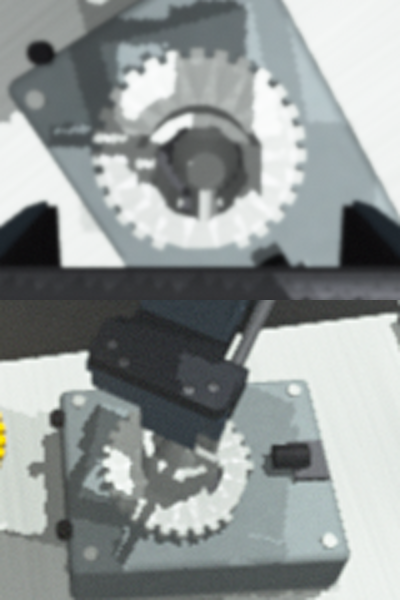

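The wrist crop has the key, at (207,205), inside the slot. The post and disc are offset from prediction by the same few pixels, so they are concentric. At release the underside was at about z 66, the flange's top. The gripper is clear of everything, so I'll let it settle and hand in.

Call:
apply_moves([
  [0,0,0,0,0.9],
  [0,0,0,0,0.9],
  [0,0,0,0,0.9],
])

```text
time_s: 8.85
ee_pos: [506.5, -190.8, 189.9]
ee_rot: [-180.0, -0.1, 143.8]
force: [-0.0, -0.3, -1.0]
gripper_width: 86.2
gripper_force: 0.0
```

```bash
python3 -c "
from workcell import env
print(env.job_done())"
```

```text
the job is handed in; nothing more can be done
None
```

The large slotted wheel is on the hub with the key in its slot, flat on the flange as far as my measurements show, and released; the arm never went near the other two wheels, and I handed the job in at about 8.9 s (no verdict came back).

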